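# Row of kitchen jars by height

### The arm

A 6-joint arm with a two-finger parallel gripper is mounted at the origin on the work surface. World frame = base frame: x ahead of the robot, y to its left, z up, the work surface at z = 0. Lengths are in m, angles in degrees, forces in N, time in s.
With the tool pointing down it reaches from about 0.4 to 0.825 m from the base axis. Payload 7 kg.
Tool frame: the origin (TCP) lies between the finger pads; the fingertips stand 25 mm ahead of it and the grasp point (between the pads) lies 6 mm ahead of it; z points along the fingers, y is the line along which they close (so a half turn about z gives the same grasp; the last joint's range is limited). The gripper opens to 88 mm and grips with 3 to 60 N. Pads are 19 mm wide; open, the fingers measure 130 mm over their backs; the gripper's body (78 mm by 193 mm) begins 47 mm behind the grasp point.
Start: joints at [89.444, 20.546, 0.682, 0, -70.136, -16.507], TCP at [0.198, 0.645, 0.252] pointing down, gripper open.
Joint ranges: [-176.03, 176.03], [-82.01, 121.73], [-58.28, 71.71], [-173.87, 95.51], [-174.79, -0.11], [-173.66, 173.66]. Speed limits (degrees/s): [136.94, 136.94, 172.46, 180, 180, 180].

### API

Orientations are given as [roll, pitch, yaw] about the fixed x, y, z axes, in that order (R = Rz(yaw) Ry(pitch) Rx(roll)).
In Python, from plant import r gives the robot as it stands.
- The arm moves only by the shell command python3 -m crank 'ROWS' [FORCE]. ROWS is JSON, a list of rows, each a list of 3 entries, a list of its own where there are three numbers: the turn, a rotation vector about the tool's x, y, z in degrees, then the shift along the tool's x, y, z in cm, then the closure, from -1 (fully open) to 1 (shut). In form: [[[wx, wy, wz], [dx, dy, dz], fingers], ...]. A call has 1 to 8 rows; each row shifts and turns the commanded pose from where the row before left it, along the tool's axes as they then stand; what a row does not reach is not made up. A row lasts 1/10 s, in which the tool goes at most 50 mm and 8.59 degrees, less where a joint would pass 70% of its speed; a pose out of reach is approached as far as the arm can. A call with a gripper value outside its range is refused whole. The fingers move at their own pace and stop on an object; FORCE is the grip in N (left out, the last holds). Time passes only in rows, so rows that do not move let the fingers close. It gives the time, the measured TCP pose, the force, the opening and the grip force at its end, in the units of the state.
- r.get_state(): the state, without advancing time (a new reading comes with each control period).
- r.capture(name): name is "scene" or "top"; returns a dict with "color" (384x512x3 uint8, red, green, blue), "range_z" (384x512 float32, m along the optical axis (not along the pixel's ray), 0 where there is no reading), "intrinsics" (3x3 intrinsics, pixels), "world_from_camera" (4x4, takes a point from camera to world coordinates). Camera axes: x right, y down, z forward; pixel columns grow to the right and rows downward; lengths in m; the calibration is good to about 2 mm. A picture is of the moment at which its call begins.
- r.close_job(): hands the job in; it is judged then, once.
The state is a dict: "time_s": time; "joints": joint angles; "qd": joint speeds; "joint_torque": joint torques, N m; "tcp_pos": TCP position; "eef_rot": TCP orientation; "contact_force": force on the tool from outside, world axes, zero at the start; "moment": the same for the moment, N m; "gripper_width": finger opening in m; "gripper_force": force on a finger pad.
Only numpy, scipy, OpenCV 4.12 (cv2) and the standard library are available. Lean on these libraries where they do the work, as an engineer would, in place of code of your own. Each camera call takes 0.05 s, during which the arm holds its last target. There are 200 camera calls.

### The job

Line up the four cream jars with cork stoppers in order of height on the plank's four round cork mats, each jar standing upright in the middle of its own mat: the tallest on the mat nearest the small cupboard, stepping down to the shortest at the other end. Do not tip any jar over on the way, and leave the open clay cup that stands among them where it is.

Things in the scene. Friction and masses are not known exactly. Their poses are not given: they have to be found in the camera images.
- jar_a: the second tallest of the four round cream-glazed ceramic jars with a cork stopper fixed in the mouth: 110 mm high over all, 58 mm in diameter, straight smooth sides up to 86 mm, then a shoulder; the cork is the top 14 mm (40 mm across). Loose, 0.13 to 0.4 kg. Origin: centre of the underside; z up the axis. It starts upright on the bench.
- jar_b: the shortest (and widest) of the four round cream-glazed ceramic jars with a cork stopper fixed in the mouth: 60 mm high over all, 62 mm in diameter, straight smooth sides up to 36 mm, then a shoulder; the cork is the top 14 mm (44 mm across). Loose, 0.13 to 0.4 kg. Origin: centre of the underside; z up the axis. It starts upright on the bench.
- jar_c: the tallest of the four round cream-glazed ceramic jars with a cork stopper fixed in the mouth: 135 mm high over all, 48 mm in diameter, straight smooth sides up to 111 mm, then a shoulder; the cork is the top 14 mm (30 mm across). Loose, 0.13 to 0.4 kg. Origin: centre of the underside; z up the axis. It starts upright on the bench.
- jar_d: the third tallest of the four round cream-glazed ceramic jars with a cork stopper fixed in the mouth: 85 mm high over all, 46 mm in diameter, straight smooth sides up to 61 mm, then a shoulder; the cork is the top 14 mm (28 mm across). Loose, 0.13 to 0.4 kg. Origin: centre of the underside; z up the axis. It starts upright on the bench.
- mat_1: leftmost (largest y) of the four round cork mats, 72 mm in diameter and 4 mm thick, fixed in a row, about 100 mm apart, on a dark wooden plank (100 x 400 x 12 mm, fixed on the bench; its yaw, and so the row's, is up to 0.2 rad off the y axis). Origin: centre of the mat's underside, 12 mm above the bench; its upper face is 4 mm higher.
- mat_2: second from the left of the four round cork mats, 72 mm in diameter and 4 mm thick, fixed in a row, about 100 mm apart, on a dark wooden plank (100 x 400 x 12 mm, fixed on the bench; its yaw, and so the row's, is up to 0.2 rad off the y axis). Origin: centre of the mat's underside, 12 mm above the bench; its upper face is 4 mm higher.
- mat_3: third from the left of the four round cork mats, 72 mm in diameter and 4 mm thick, fixed in a row, about 100 mm apart, on a dark wooden plank (100 x 400 x 12 mm, fixed on the bench; its yaw, and so the row's, is up to 0.2 rad off the y axis). Origin: centre of the mat's underside, 12 mm above the bench; its upper face is 4 mm higher.
- mat_4: rightmost (smallest y) of the four round cork mats, 72 mm in diameter and 4 mm thick, fixed in a row, about 100 mm apart, on a dark wooden plank (100 x 400 x 12 mm, fixed on the bench; its yaw, and so the row's, is up to 0.2 rad off the y axis). Origin: centre of the mat's underside, 12 mm above the bench; its upper face is 4 mm higher.
- cupboard: small wooden cupboard with a swing door, 180 mm deep, 200 mm wide and 260 mm high, fixed beyond one end of the row of mats: left (y about +0.5) or right (y about -0.5), with a tortilla press at the other side. Origin: centre of its underside. The end of the row near it is where the tallest jar goes.
- clay_cup: open terracotta cup without cork, 64 mm across the rim and 72 mm high, standing loose among the jars; not part of the row, it stays where it is. Origin: centre of its underside.

How it is judged (in metres and radians):
At the end, for the whole second after the job is handed in: From the cupboard end of the row to the other end stand the 135, 110, 85 and 60 mm jars, each within 15 mm of the middle of its mat, resting on it, upright within 0.1 rad, released and at rest (((world y of cupboard above 0 m and horizontal distance between jar_c and mat_1 below 0.015 m and z of jar_c in the frame of mat_1 between 0.001 and 0.008 m and horizontal distance between jar_a and mat_2 below 0.015 m and z of jar_a in the frame of mat_2 between 0.001 and 0.008 m and horizontal distance between jar_d and mat_3 below 0.015 m and z of jar_d in the frame of mat_3 between 0.001 and 0.008 m and horizontal distance between jar_b and mat_4 below 0.015 m and z of jar_b in the frame of mat_4 between 0.001 and 0.008 m) or (world y of cupboard below 0 m and horizontal distance between jar_c and mat_4 below 0.015 m and z of jar_c in the frame of mat_4 between 0.001 and 0.008 m and horizontal distance between jar_a and mat_3 below 0.015 m and z of jar_a in the frame of mat_3 between 0.001 and 0.008 m and horizontal distance between jar_d and mat_2 below 0.015 m and z of jar_d in the frame of mat_2 between 0.001 and 0.008 m and horizontal distance between jar_b and mat_1 below 0.015 m and z of jar_b in the frame of mat_1 between 0.001 and 0.008 m)) and angle between each of jar_a, jar_b, jar_c, jar_d's own z axis and vertical below 0.1 rad and linear speed of each of jar_a, jar_b, jar_c, jar_d below 0.02 m/s and angular speed of each of jar_a, jar_b, jar_c, jar_d below 0.2 rad/s); the robot touches nothing.
It fails at once if a jar was tipped over (more than 0.8 rad) (angle between any of jar_a, jar_b, jar_c, jar_d's own z axis and vertical above 0.8 rad).
It fails at once if the clay cup was moved more than 30 mm or tipped over (distance of clay_cup from where it was at the start of the episode above 0.03 m or angle between clay_cup's own z axis and vertical above 0.5 rad).
It also fails if it takes over 112 s, if anything falls off the work surface, if the arm or the gripper's body presses on something with over 40 N, if the wrist force passes 120 N, or if a joint passes its speed limit or range.

## Working session

There is one attempt and no reset: what is moved stays moved. The work goes in short steps, Python scripts to look and compute and a shell command to move; the robot and the scene stay as the last step left them, time stands still between calls to the robot, and variables do not carry over. Pictures are saved under pics/ and viewed, at most 14 in all, crops included, and the job is handed in when it is done.

```bash
ls; mkdir -p pics; python3 - <<'E'
from plant import r
import cv2,numpy as np
for n in("scene","top"):
    c=r.capture(n); cv2.imwrite(f"pics/{n}0.png",c["color"][:,:,::-1]); np.savez(f"{n}0.npz",**c)
    print(n,c["intrinsics"].tolist(),np.round(c["world_from_camera"],3).tolist())
print(r.get_state())
E
```

```text
pics
scene [[449.1680334827713, 0.0, 252.37777461682452], [0.0, 449.1680334827713, 197.44028921775353], [0.0, 0.0, 1.0]] [[-0.717, 0.548, -0.431, 1.244], [0.697, 0.56, -0.448, 0.701], [-0.005, -0.621, -0.783, 1.274], [0.0, 0.0, 0.0, 1.0]]
top [[491.65734015280435, 0.0, 253.01217234124704], [0.0, 491.65734015280435, 188.48651455799947], [0.0, 0.0, 1.0]] [[-0.012, -0.989, 0.147, 0.327], [-1.0, 0.015, 0.013, 0.002], [-0.015, -0.146, -0.989, 1.439], [0.0, 0.0, 0.0, 1.0]]
{'time_s': 0.1, 'joints': array([ 8.94424755e+01,  2.05863837e+01,  6.40906566e-01, -1.79793337e-02,
       -7.01362512e+01, -1.65056077e+01]), 'qd': array([ 0.07978312, -0.17590694,  0.10425096,  0.09034128,  0.10258138,
        0.02144706]), 'joint_torque': array([-1.90631086e-03, -5.84163952e+01,  2.93749523e+01,  7.01541200e+00,
        1.01791124e-02, -4.98076213e-05]), 'tcp_pos': array([0.19798042, 0.64490626, 0.25074059]), 'eef_rot': array([ 1.79916837e+02, -7.01557430e-03, -1.70692483e+01]), 'contact_force': array([-1.03667858,  0.08136093, -0.52057037]), 'moment': array([ 0.01158235, -0.01936864,  0.02341054]), 'gripper_force': 0.0, 'gripper_width': 0.08746303162049984}
```

View pics/top0.png

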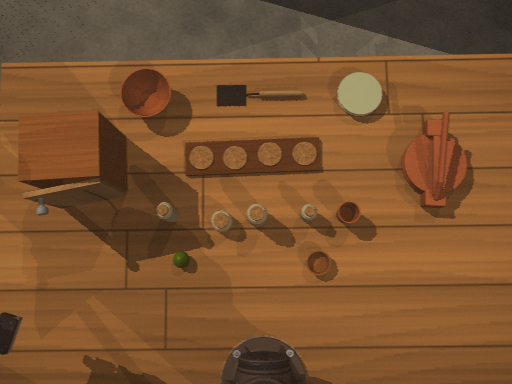

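View pics/scene0.png

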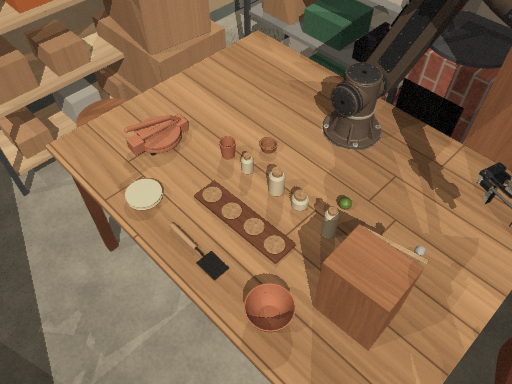

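Top view: cupboard left (y>0). Mats at (201,157), (235,157), (270,154), (304,153). Jars at (165,211) tall c, (221,221) short b, (257,214) a, (309,212) d, going by their heights in the scene view. Terracotta cups at (348,212) and (318,263).

```bash
cat > look.py <<'E'
import cv2,numpy as np
def cloud(c):
    K,T,z=c["intrinsics"],c["world_from_camera"],c["range_z"]
    v,u=np.mgrid[:z.shape[0],:z.shape[1]]
    P=np.stack([(u-K[0,2])/K[0,0]*z,(v-K[1,2])/K[1,1]*z,z],-1)@T[:3,:3].T+T[:3,3]
    P[z==0]=np.nan
    return P
def onplane(c,uv,h):
    K,T=c["intrinsics"],c["world_from_camera"]
    d=T[:3,:3]@np.linalg.inv(K)@np.r_[uv,1]; o=T[:3,3]
    return o+d*(h-o[2])/d[2]
def blobs(P,lo,hi):
    "clusters of cloud pixels with lo<z<hi, in the work area"
    m=((P[...,2]>lo)&(P[...,2]<hi)&(P[...,0]>.2)&(P[...,0]<.8)&(abs(P[...,1])<.45)).astype(np.uint8)
    n,L,s,cen=cv2.connectedComponentsWithStats(m)
    return [(P[L==i],s[i],cen[i]) for i in range(1,n) if s[i,4]>12]
E
python3 - <<'E'
from look import *
for n in("top","scene"):
    c=dict(np.load(n+"0.npz")); P=cloud(c)
    print(n,"bench z",np.nanmedian(P[300,100:150,2]) if n=="top" else "")
    for Q,s,cen in blobs(P,.03,.2):
        h=np.percentile(Q[:,2],97); t=Q[Q[:,2]>h-.006]
        (cx,cy),R=cv2.minEnclosingCircle(t[:,:2].astype(np.float32))
        print(cen.round(),"n",s[4],"h %.3f top (%.3f,%.3f) R %.3f"%(h,cx,cy,R),"all",np.round([Q[:,0].min(),Q[:,0].max(),Q[:,1].min(),Q[:,1].max()],3))
    hsv=cv2.cvtColor(c["color"],cv2.COLOR_RGB2HSV)
    for uv in ([(201,157),(235,157),(270,154),(304,153)] if n=="top" else [(212,195),(232,210),(254,227),(274,244)]):
        u,v=uv; print(uv,hsv[v,u],"plank",hsv[v,u+17],"edge" )
        w=hsv[v-22:v+23,u-22:u+23].astype(int); 
        m=np.zeros(hsv.shape[:2],np.uint8); m[v-16:v+17,u-16:u+17]=(hsv[v-16:v+17,u-16:u+17,2]>100)
        k,L,st,ce=cv2.connectedComponentsWithStats(m); i=L[v,u]
        cc=max(cv2.findContours((L==i).astype(np.uint8),0,2)[0],key=len); hull=cv2.convexHull(cc); M=cv2.moments(hull)
        e=[M["m10"]/M["m00"],M["m01"]/M["m00"]]
        print("  c",np.round(e,1),st[i],"world",onplane(c,e,.016).round(4),"z",P[v,u,2].round(3))
E
```

```text
top bench z -0.0003617645672246983
[140. 109.] n 191 h 0.069 top (0.799,0.330) R 0.069 all [0.745 0.8   0.262 0.4  ]
[362. 105.] n 183 h 0.035 top (0.789,-0.307) R 0.054 all [ 0.752  0.8   -0.361 -0.254]
[113. 164.] n 1400 h 0.196 top (0.609,0.423) R 0.096 all [0.514 0.705 0.392 0.449]
[411. 164.] n 464 h 0.051 top (0.599,-0.445) R 0.066 all [ 0.531  0.671 -0.45  -0.414]
[351. 211.] n 214 h 0.076 top (0.460,-0.246) R 0.032 all [ 0.428  0.49  -0.277 -0.215]
[166. 211.] n 324 h 0.138 top (0.468,0.263) R 0.015 all [0.443 0.49  0.238 0.285]
[257. 214.] n 365 h 0.114 top (0.457,0.010) R 0.020 all [ 0.428  0.484 -0.017  0.038]
[309. 212.] n 225 h 0.088 top (0.462,-0.136) R 0.014 all [ 0.44   0.484 -0.158 -0.114]
[222. 221.] n 364 h 0.064 top (0.443,0.112) R 0.022 all [0.413 0.474 0.082 0.143]
[181. 259.] n 158 h 0.043 top (0.336,0.227) R 0.017 all [0.316 0.355 0.208 0.248]
(201, 157) [ 15 162 146] plank [ 11 175  99] edge
  c [200.3 152.8] [185 141  33  28 568] world [0.6466 0.1765 0.016 ] z 0.015
(235, 157) [ 14 158 144] plank [ 12 171 100] edge
  c [233.8 156.7] [219 144  28  25 476] wor
[... 977 characters left out ...]
241 0.288]
[324. 293.] n 456 h 0.196 top (0.705,0.426) R 0.023 all [0.702 0.709 0.4   0.45 ]
[280. 295.] n 467 h 0.067 top (0.797,0.331) R 0.068 all [0.749 0.8   0.262 0.4  ]
(212, 195) [ 16 123 180] plank [ 10 150 121] edge
  c [212. 195.] [ 196  179   33   33 1069] world [ 0.6486 -0.1272  0.016 ] z 0.016
(232, 210) [ 15 121 186] plank [ 10 155 112] edge
  c [232. 210.] [ 216  194   33   33 1058] world [ 0.6429 -0.0274  0.016 ] z 0.017
(254, 227) [ 15 118 181] plank [ 12 165 108] edge
  c [254. 227.] [ 238  211   33   33 1061] world [0.6383 0.078  0.016 ] z 0.017
(274, 244) [ 16 122 178] plank [ 11 154 116] edge
  c [274. 244.] [ 258  228   33   33 1053] world [0.6387 0.1729 0.016 ] z 0.015
```

```bash
python3 - <<'E'
from look import *
for n,uvs in(("top",[(201,157),(235,157),(270,154),(304,153)]),("scene",[(274,244),(254,227),(232,210),(212,195)])):
    c=dict(np.load(n+"0.npz")); V=cv2.GaussianBlur(c["color"],(3,3),0)[:,:,1]
    for u,v in uvs:
        t=(int(V[v-3:v+4,u-3:u+4].mean())+int(np.percentile(V[v-14:v+15,u-14:u+15],8)))/2
        m=np.zeros(V.shape,np.uint8); cv2.circle(m,(u,v),15,1,-1); m&=(V>t).astype(np.uint8)
        m=cv2.morphologyEx(m,cv2.MORPH_OPEN,np.ones((5,5),np.uint8))
        k,L,st,ce=cv2.connectedComponentsWithStats(m); i=L[v,u]
        e=cv2.fitEllipse(cv2.convexHull(cv2.findContours((L==i).astype(np.uint8),0,1)[0][0]))
        print(n,np.round(e[0],1),np.round(e[1],1),onplane(c,e[0],.016).round(4))
E
python3 -m crank '[[[0,0,8],[0,5,0],-1],[[0,0,8],[0,5,0],-1],[[0,0,8],[0,5,0],-1],[[0,0,8],[0,5,0],-1],[[0,0,8],[0,5,0],-1],[[0,0,8],[0,5,0],-1],[[0,0,8],[0,3,0],-1],[[0,0,8],[0,0,0],-1]]'
```

```text
top [200.9 156.9] [22.9 23.4] [0.6342 0.1746 0.016 ]
top [234.5 157. ] [23.1 23.6] [0.6323 0.0752 0.016 ]
top [269.2 153.3] [23.2 24. ] [ 0.642  -0.0276  0.016 ]
top [304.1 152.8] [22.9 23.5] [ 0.6418 -0.1308  0.016 ]
scene [274. 244.] [18.2 21.2] [0.6387 0.173  0.016 ]
scene [253.6 225.9] [17.2 20.2] [0.6361 0.0739 0.016 ]
scene [231.1 210.3] [16.1 19.7] [ 0.6458 -0.0287  0.016 ]
scene [211.9 193.8] [15.1 19.1] [ 0.6455 -0.1317  0.016 ]
time_s: 0.9
tcp_pos: [0.0045, 0.4055, 0.2522]
eef_rot: [179.9, 0.1, -78.9]
contact_force: [0.1, 1.1, -0.2]
gripper_width: 0.0878
gripper_force: 0.0
```

Mats from the two views agree to about 4 mm: m1 (.636,.174), m2 (.634,.0745), m3 (.644,-.028), m4 (.6435,-.131). Jar c sits at (.4695,.263), so I'll go above it next.

```bash
python3 -m crank '[[[0,0,5],[0,-3,0],-1],[[0,0,4],[1,-4,0],-1],[[0,0,0],[1,-4,0],-1],[[0,0,0],[2,-4,0],-1],[[0,0,0],[2,-4,0],-1],[[0,0,0],[2,-4,0],-1],[[0,0,0],[2,-4,0],-1],[[0,0,0],[2,-4,0],-1]]'; python3 -m crank '[[[0,0,0],[1,-4,0],-1],[[0,0,0],[1,-4,0],-1],[[0,0,0],[0,-3,0],-1],[[0,0,0],[0,-2,0],-1],[[0,0,0],[0,-1,0],-1],[[0,0,0],[0,0,0],-1],[[0,0,0],[0,0,0],-1]]'
```

```text
time_s: 1.7
tcp_pos: [0.3223, 0.3055, 0.252]
eef_rot: [-180.0, 0.0, -87.8]
contact_force: [0.1, 1.8, 0.4]
gripper_width: 0.0874
gripper_force: 0.0
time_s: 2.4
tcp_pos: [0.4609, 0.2921, 0.2516]
eef_rot: [180.0, -0.0, -87.8]
contact_force: [-0.7, 0.5, -0.5]
gripper_width: 0.0879
gripper_force: 0.0
```

```bash
python3 -m crank '[[[0,0,2.2],[2,-0.9,0],-1],[[0,0,0],[0.9,0,0],-1],[[0,0,0],[0,0,3],-1],[[0,0,0],[0,0,4],-1],[[0,0,0],[0,0,4],-1],[[0,0,0],[0,0,3],-1],[[0,0,0],[0,0,1],-1],[[0,0,0],[0,0,0],-1]]' 25; python3 -m crank '[[[0,0,0],[0,0,0],-1],[[0,0,0],[0,0,0],1],[[0,0,0],[0,0,0],1],[[0,0,0],[0,0,0],1],[[0,0,0],[0,0,0],1],[[0,0,0],[0,0,0],1],[[0,0,0],[0,0,0],1]]' 25
```

```text
time_s: 3.2
tcp_pos: [0.4704, 0.2633, 0.1013]
eef_rot: [179.9, -0.1, -89.9]
contact_force: [0.1, 0.0, 2.0]
gripper_width: 0.0879
gripper_force: 0.0
time_s: 3.9
tcp_pos: [0.4713, 0.2635, 0.1019]
eef_rot: [180.0, -0.0, -90.0]
contact_force: [-0.3, -0.5, 0.6]
gripper_width: 0.0473
gripper_force: 24.9
```

```bash
python3 -m crank '[[[0,0,0],[0,0,-1],1],[[0,0,0],[0,0,-2],1],[[0,0,0],[0,0,-2],1],[[0,0,0],[0,0,-1],1],[[0,0,0],[1,-1.5,0],1],[[0,0,0],[2,-3,0],1],[[0,0,0],[2,-4,0],1],[[0,0,0],[2,-4,0],1]]'; python3 -m crank '[[[0,0,0],[1,-2.5,0],1],[[0,0,0],[1,-1.5,0],1],[[0,0,0],[0,0,0],1],[[0,0,0],[0,0,1],1],[[0,0,0],[0,0,1.5],1],[[0,0,0],[0,0,1],1],[[0,0,0],[0,0,0],1]]'
```

```text
time_s: 4.7
tcp_pos: [0.5973, 0.193, 0.1621]
eef_rot: [180.0, 0.0, -89.9]
contact_force: [0.3, 1.1, -2.1]
gripper_width: 0.0477
gripper_force: 24.9
time_s: 5.4
tcp_pos: [0.6345, 0.1737, 0.1249]
eef_rot: [179.8, -0.1, -89.9]
contact_force: [-0.6, 0.1, -1.8]
gripper_width: 0.0478
gripper_force: 24.9
```

```bash
python3 -m crank '[[[0,0,0],[0,-0.2,0.3],1],[[0,0,0],[0,0,0.3],1],[[0,0,0],[0,0,0],1],[[0,0,0],[0,0,0],1]]'; python3 -m crank '[[[0,0,0],[0,0,0.1],1],[[0,0,0],[0,0,0],1],[[0,0,0],[0,0,0],1]]'
```

```text
time_s: 5.8
tcp_pos: [0.6385, 0.1737, 0.1212]
eef_rot: [-180.0, 0.0, -90.0]
contact_force: [-0.4, -0.3, -1.8]
gripper_width: 0.0477
gripper_force: 24.9
time_s: 6.1
tcp_pos: [0.6384, 0.1736, 0.12]
eef_rot: [-180.0, 0.0, -90.0]
contact_force: [-0.1, 0.4, -1.2]
gripper_width: 0.0479
gripper_force: 24.9
```

```bash
python3 -m crank '[[[0,0,0],[0,0,0.15],1],[[0,0,0],[0,0,0],1],[[0,0,0],[0,0,0],1]]'; python3 -m crank '[[[0,0,0],[0,0,0.1],1],[[0,0,0],[0,0,0],1],[[0,0,0],[0,0,0],1]]'
```

```text
time_s: 6.4
tcp_pos: [0.6383, 0.1736, 0.1183]
eef_rot: [180.0, -0.0, -90.0]
contact_force: [0.2, -1.0, -2.0]
gripper_width: 0.0475
gripper_force: 24.9
time_s: 6.7
tcp_pos: [0.6385, 0.1737, 0.1179]
eef_rot: [-180.0, 0.0, -90.0]
contact_force: [-0.5, -0.3, 3.9]
gripper_width: 0.0477
gripper_force: 24.9
```

```bash
python3 -m crank '[[[0,0,0],[0,0,0],0],[[0,0,0],[0,0,0],-1],[[0,0,0],[0,0,0],-1],[[0,0,0],[0,0,0],-1],[[0,0,0],[0,0,0],-1],[[0,0,0],[0,0,-2],-1],[[0,0,0],[0,0,-4],-1],[[0,0,0],[0,0,-4],-1]]'; python3 -m crank '[[[0,0,0],[0,0,-3],-1],[[0,0,0],[2,2,0],-1],[[0,0,0],[4,4,0],-1],[[0,0,0],[3.4,4,0],-1],[[0,0,0],[3,4,0],-1],[[0,0,0],[3,3,0],-1],[[0,0,0],[1,0.9,0],-1],[[0,0,0],[0,0,0],-1]]'
```

```text
time_s: 7.5
tcp_pos: [0.638, 0.1733, 0.2176]
eef_rot: [179.9, -0.1, -90.0]
contact_force: [1.0, 1.7, -0.1]
gripper_width: 0.087
gripper_force: 0.0
time_s: 8.3
tcp_pos: [0.4649, 0.0147, 0.2481]
eef_rot: [-179.9, 0.0, -90.0]
contact_force: [1.3, 0.4, -0.4]
gripper_width: 0.0871
gripper_force: 0.0
```

```bash
python3 - <<'E'
from plant import r
from look import *
print(r.get_state()["tcp_pos"])
c=r.capture("scene"); cv2.imwrite("pics/s1.png",c["color"][:,:,::-1]); P=cloud(c)
for Q,s,cen in blobs(P,.025,.2):
    h=np.percentile(Q[:,2],97); t=Q[Q[:,2]>h-.006]
    (cx,cy),R=cv2.minEnclosingCircle(t[:,:2].astype(np.float32))
    print(cen.round(),"h %.3f top (%.3f,%.3f) R %.3f"%(h,cx,cy,R))
E
```

```text
[0.46494562 0.01467658 0.24813831]
[167. 142.] h 0.050 top (0.610,-0.445) R 0.068
[227. 145.] h 0.074 top (0.463,-0.247) R 0.035
[247. 161.] h 0.088 top (0.467,-0.137) R 0.016
[276. 180.] h 0.112 top (0.461,0.010) R 0.021
[152. 186.] h 0.035 top (0.793,-0.300) R 0.054
[300. 198.] h 0.063 top (0.448,0.113) R 0.022
[345. 201.] h 0.043 top (0.342,0.232) R 0.017
[275. 233.] h 0.152 top (0.638,0.175) R 0.015
[323. 293.] h 0.195 top (0.705,0.426) R 0.023
[280. 296.] h 0.066 top (0.798,0.331) R 0.069
```

View pics/s1.png

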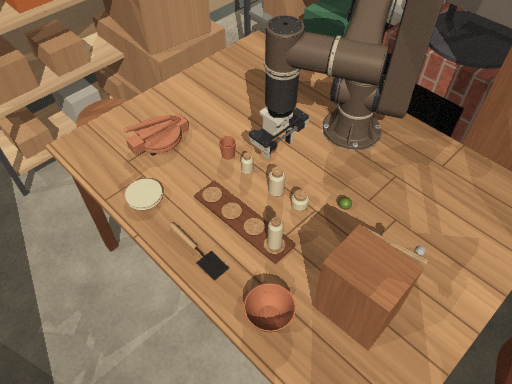

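Jar c stands upright on mat 1 at (275,233), within 2 mm of its centre. Next is jar a.

```bash
python3 -m crank '[[[0,0,0],[0.4,0.4,1],-1],[[0,0,0],[0,0,4],-1],[[0,0,0],[0,0,4],-1],[[0,0,0],[0,0,4],-1],[[0,0,0],[0,0,3],-1],[[0,0,0],[0,0,1.2],-1],[[0,0,0],[0,0,0],-1],[[0,0,0],[0,0,0],-1]]' 25; python3 -m crank '[[[0,0,0],[0,0,0],1],[[0,0,0],[0,0,0],1],[[0,0,0],[0,0,0],1],[[0,0,0],[0,0,0],1],[[0,0,0],[0,0,0],1],[[0,0,0],[0,0,0],1]]' 25
```

```text
time_s: 9.15
tcp_pos: [0.4623, 0.0121, 0.0749]
eef_rot: [179.9, -0.0, -89.9]
contact_force: [0.5, 0.5, -0.5]
gripper_width: 0.0877
gripper_force: 0.0
time_s: 9.75
tcp_pos: [0.4609, 0.0114, 0.0755]
eef_rot: [179.9, -0.0, -90.0]
contact_force: [-5.4, 0.8, 6.6]
gripper_width: 0.0575
gripper_force: 25.0
```

```bash
python3 -m crank '[[[0,0,0],[0,0,-1],1],[[0,0,0],[0,0,-2],1],[[0,0,0],[0,0,-2],1],[[0,0,0],[0,0,-1],1],[[0,0,0],[0,-1.6,0],1],[[0,0,0],[-1,-3,0],1],[[0,0,0],[-2,-4,0],1],[[0,0,0],[-2,-4,0],1]]'; python3 -m crank '[[[0,0,0],[-1.4,-3,0],1],[[0,0,0],[0,-2,0],1],[[0,0,0],[0,0,0],1],[[0,0,0],[0,0,1],1],[[0,0,0],[0,0,1.6],1],[[0,0,0],[0,0,1],1],[[0,0,0],[0,0,0.4],1],[[0,0,0],[0,0,0],1]]'
```

```text
time_s: 10.55
tcp_pos: [0.5892, 0.0622, 0.1356]
eef_rot: [-180.0, 0.0, -90.0]
contact_force: [1.1, -0.3, -1.9]
gripper_width: 0.0572
gripper_force: 24.9
time_s: 11.35
tcp_pos: [0.6373, 0.0757, 0.0947]
eef_rot: [179.9, -0.0, -90.0]
contact_force: [-0.1, -0.9, -3.5]
gripper_width: 0.0574
gripper_force: 24.9
```

```bash
python3 -m crank '[[[0,0,0],[0,0,0.2],1],[[0,0,0],[0,0,0],1],[[0,0,0],[0,0,0],1]]'; python3 -m crank '[[[0,0,0],[0,0,0.15],1],[[0,0,0],[0,0,0],1],[[0,0,0],[0,0,0],1]]'
```

```text
time_s: 11.65
tcp_pos: [0.6382, 0.076, 0.0939]
eef_rot: [-180.0, 0.0, -90.0]
contact_force: [0.6, 0.1, -3.7]
gripper_width: 0.0574
gripper_force: 24.9
time_s: 11.95
tcp_pos: [0.638, 0.0759, 0.0919]
eef_rot: [-180.0, 0.0, -90.0]
contact_force: [1.1, -0.3, -3.9]
gripper_width: 0.0579
gripper_force: 24.9
```

```bash
python3 -m crank '[[[0,0,0],[0,0.25,0],1],[[0,0,0],[0,0,0.1],1],[[0,0,0],[0,0,0],1],[[0,0,0],[0,0,0],1]]'
```

```text
time_s: 12.35
tcp_pos: [0.6353, 0.0759, 0.0915]
eef_rot: [180.0, -0.0, -90.0]
contact_force: [-4.0, 1.6, 6.4]
gripper_width: 0.0576
gripper_force: 25.0
```

```bash
python3 -m crank '[[[0,0,0],[0,0,0],0],[[0,0,0],[0,0,0],-1],[[0,0,0],[0,0,0],-1],[[0,0,0],[0,0,0],-1],[[0,0,0],[0,0,0],-1],[[0,0,0],[0,0,-2],-1],[[0,0,0],[0,0,-4],-1],[[0,0,0],[0,0,-4],-1]]'; python3 -m crank '[[[0,0,0],[0,0,-2],-1],[[0,0,0],[3,2,0],-1],[[0,0,0],[4,4,0],-1],[[0,0,0],[4,4,0],-1],[[0,0,0],[4,4,0],-1],[[0,0,0],[4,2,0],-1],[[0,0,0],[2.2,0.9,0],-1],[[0,0,0],[0,0,0],-1]]'; python3 -m crank '[[[0,0,0],[0,0,0],-1],[[0,0,0],[0,0,0],-1]]'
```

```text
time_s: 13.15
tcp_pos: [0.6352, 0.0756, 0.1913]
eef_rot: [179.9, -0.1, -90.0]
contact_force: [1.3, 0.1, 0.3]
gripper_width: 0.0876
gripper_force: 0.0
time_s: 13.95
tcp_pos: [0.4792, -0.1244, 0.2113]
eef_rot: [-180.0, 0.0, -90.1]
contact_force: [-0.4, 0.2, -0.1]
gripper_width: 0.0873
gripper_force: 0.0
time_s: 14.15
tcp_pos: [0.481, -0.1219, 0.2109]
eef_rot: [-180.0, 0.0, -90.0]
contact_force: [-0.2, 0.1, 0.1]
gripper_width: 0.0872
gripper_force: 0.0
```

```bash
python3 -m crank '[[[0,0,0],[1.4,1.6,0],-1],[[0,0,0],[0,0,2],-1],[[0,0,0],[0,0,4],-1],[[0,0,0],[0,0,4],-1],[[0,0,0],[0,0,4],-1],[[0,0,0],[0,0,1.6],-1],[[0,0,0],[0,0,0],-1],[[0,0,0],[0,0,0],-1]]' 25; python3 -m crank '[[[0,0,0],[0,0,0],1],[[0,0,0],[0,0,0],1],[[0,0,0],[0,0,0],1],[[0,0,0],[0,0,0],1],[[0,0,0],[0,0,0],1],[[0,0,0],[0,0,0],1],[[0,0,0],[0,0,0],1]]' 25
```

```text
time_s: 14.95
tcp_pos: [0.4648, -0.1361, 0.0551]
eef_rot: [180.0, -0.0, -89.9]
contact_force: [0.1, 0.4, 0.6]
gripper_width: 0.0879
gripper_force: 0.0
time_s: 15.65
tcp_pos: [0.4645, -0.1363, 0.055]
eef_rot: [180.0, -0.0, -90.0]
contact_force: [-1.6, 0.5, 4.2]
gripper_width: 0.0454
gripper_force: 25.0
```

```bash
python3 -m crank '[[[0,0,0],[0,0,-1],1],[[0,0,0],[0,0,-2],1],[[0,0,0],[0,0,-2],1],[[0,0,0],[-1,-1.5,0],1],[[0,0,0],[-2,-3,0],1],[[0,0,0],[-2,-3.5,0],1],[[0,0,0],[-2,-3.5,0],1],[[0,0,0],[-2,-3.4,0],1]]'; python3 -m crank '[[[0,0,0],[-1.5,-2,0],1],[[0,0,0],[-0.3,-1,0],1],[[0,0,0],[0,0,0],1],[[0,0,0],[0,0,1],1],[[0,0,0],[0,0,1.2],1],[[0,0,0],[0,0,0.8],1],[[0,0,0],[0,0,0],1],[[0,0,0],[0,0,0],1]]'
```

```text
time_s: 16.45
tcp_pos: [0.6151, -0.0449, 0.1046]
eef_rot: [180.0, 0.0, -90.0]
contact_force: [0.0, 0.0, -1.5]
gripper_width: 0.0455
gripper_force: 25.0
time_s: 17.25
tcp_pos: [0.6432, -0.0285, 0.0746]
eef_rot: [180.0, -0.0, -90.0]
contact_force: [0.3, 0.6, -1.3]
gripper_width: 0.045
gripper_force: 25.0
```

```bash
python3 -m crank '[[[0,0,0],[0,-0.1,0.25],1],[[0,0,0],[0,0,0],1],[[0,0,0],[0,0,0],1]]'; python3 -m crank '[[[0,0,0],[0,0,0.1],1],[[0,0,0],[0,0,0],1],[[0,0,0],[0,0,0],1]]'
```

```text
time_s: 17.55
tcp_pos: [0.6446, -0.0282, 0.0726]
eef_rot: [-180.0, 0.0, -90.0]
contact_force: [0.3, -0.3, -1.1]
gripper_width: 0.0451
gripper_force: 25.0
time_s: 17.85
tcp_pos: [0.6445, -0.0282, 0.0714]
eef_rot: [-180.0, 0.0, -90.0]
contact_force: [0.7, 1.1, -0.9]
gripper_width: 0.0452
gripper_force: 25.0
```

```bash
python3 -m crank '[[[0,0,0],[0,0,0.1],1],[[0,0,0],[0,0,0],1],[[0,0,0],[0,0,0],1]]'; python3 -m crank '[[[0,0,0],[0,0,0],0],[[0,0,0],[0,0,0],-1],[[0,0,0],[0,0,0],-1],[[0,0,0],[0,0,0],-1],[[0,0,0],[0,0,0],-1],[[0,0,0],[0,0,-2],-1],[[0,0,0],[0,0,-4],-1],[[0,0,0],[0,0,-4],-1]]'; python3 -m crank '[[[0,0,0],[0,0,-3],-1],[[0,0,0],[0,3,0],-1],[[0,0,0],[-2,4,0],-1],[[0,0,0],[-3,3.9,0],-1],[[0,0,0],[-3,3,0],-1],[[0,0,0],[-3,3,0],-1],[[0,0,0],[-3,3,0],-1],[[0,0,0],[0,0,0],-1]]'; python3 -m crank '[[[0,0,0],[0,0,0],-1]]'
```

```text
time_s: 18.15
tcp_pos: [0.6446, -0.0282, 0.0711]
eef_rot: [-180.0, -0.0, -90.0]
contact_force: [-3.3, 0.4, 6.4]
gripper_width: 0.0455
gripper_force: 25.0
time_s: 18.95
tcp_pos: [0.6439, -0.0283, 0.1706]
eef_rot: [179.9, -0.0, -90.0]
contact_force: [1.0, 0.0, 0.9]
gripper_width: 0.0873
gripper_force: 0.0
time_s: 19.75
tcp_pos: [0.4428, 0.114, 0.2009]
eef_rot: [-180.0, 0.1, -89.7]
contact_force: [1.2, 0.2, 0.1]
gripper_width: 0.0877
gripper_force: 0.0
time_s: 19.85
tcp_pos: [0.4451, 0.1126, 0.2009]
eef_rot: [-179.9, 0.0, -89.8]
contact_force: [0.0, -0.6, -0.3]
gripper_width: 0.0876
gripper_force: 0.0
```

```bash
python3 -m crank '[[[0,0,0],[0,0,2],-1],[[0,0,0],[0,0,4],-1],[[0,0,0],[0,0,4],-1],[[0,0,0],[0,0,3],-1],[[0,0,0],[0,0,2.4],-1],[[0,0,0],[0,0,1.2],-1],[[0,0,0],[0,0,0],-1],[[0,0,0],[0,0,0],-1]]' 25; python3 -m crank '[[[0,0,0],[0,0,0],1],[[0,0,0],[0,0,0],1],[[0,0,0],[0,0,0],1],[[0,0,0],[0,0,0],1],[[0,0,0],[0,0,0],1],[[0,0,0],[0,0,0],1],[[0,0,0],[0,0,0],1]]' 25
```

```text
time_s: 20.65
tcp_pos: [0.446, 0.1111, 0.0343]
eef_rot: [180.0, -0.0, -90.0]
contact_force: [0.8, 1.3, 0.8]
gripper_width: 0.0875
gripper_force: 0.0
time_s: 21.35
tcp_pos: [0.4455, 0.1119, 0.0349]
eef_rot: [-180.0, 0.0, -89.9]
contact_force: [-2.2, -0.2, 6.8]
gripper_width: 0.0611
gripper_force: 25.0
```

```bash
python3 -m crank '[[[0,0,0],[0,0,-1],1],[[0,0,0],[0,0,-2],1],[[0,0,0],[0,0,-2],1],[[0,0,0],[2,0,0],1],[[0,0,0],[3.5,-1,0],1],[[0,0,0],[4,-1,0],1],[[0,0,0],[4,-1,0],1],[[0,0,0],[4,-1,0],1]]'; python3 -m crank '[[[0,0,0],[3.5,-2,0],1],[[0,0,0],[2.3,-3,0],1],[[0,0,0],[1,-3.5,0],1],[[0,0,0],[0,-3.5,0],1],[[0,0,0],[0,-2.5,0],1],[[0,0,0],[0,-1.3,0],1],[[0,0,0],[0,0,0],1],[[0,0,0],[0,0,0],1]]'
```

```text
time_s: 22.15
tcp_pos: [0.4856, -0.0646, 0.085]
eef_rot: [-180.0, 0.0, -89.9]
contact_force: [0.8, 0.1, -1.8]
gripper_width: 0.0617
gripper_force: 25.0
time_s: 22.95
tcp_pos: [0.6427, -0.1311, 0.0841]
eef_rot: [179.9, 0.0, -90.0]
contact_force: [-0.8, 0.6, -2.5]
gripper_width: 0.0615
gripper_force: 25.0
```

Target z is about 0.051.

```bash
python3 -m crank '[[[0,0,0],[0,0,1],1],[[0,0,0],[0,0,1.2],1],[[0,0,0],[0,0,0.7],1],[[0,0,0],[0,0,0.2],1],[[0,0,0],[0,0,0],1],[[0,0,0],[0,0,0],1]]'; python3 -m crank '[[[0,0,0],[0,0,0.15],1],[[0,0,0],[0,0,0],1],[[0,0,0],[0,0,0],1]]'
```

```text
time_s: 23.55
tcp_pos: [0.6437, -0.1312, 0.0535]
eef_rot: [-180.0, -0.0, -90.0]
contact_force: [0.3, -0.2, -2.6]
gripper_width: 0.0618
gripper_force: 25.0
time_s: 23.85
tcp_pos: [0.6436, -0.1312, 0.0521]
eef_rot: [-180.0, 0.0, -90.0]
contact_force: [-0.8, -0.0, -2.1]
gripper_width: 0.0613
gripper_force: 25.0
```

```bash
python3 -m crank '[[[0,0,0],[0,0,0.15],1],[[0,0,0],[0,0,0],1],[[0,0,0],[0,0,0],1]]'; python3 -m crank '[[[0,0,0],[0,0,0],0],[[0,0,0],[0,0,0],-1],[[0,0,0],[0,0,0],-1],[[0,0,0],[0,0,0],-1],[[0,0,0],[0,0,0],-1],[[0,0,0],[0,0,-2],-1],[[0,0,0],[0,0,-4],-1],[[0,0,0],[0,0,-4],-1]]'; python3 -m crank '[[[0,0,0],[0,0,-4],-1],[[0,0,0],[0,3,-3],-1],[[0,0,0],[0,4,0],-1],[[0,0,0],[0,4,0],-1],[[0,0,0],[0,4,0],-1],[[0,0,0],[0,2,0],-1],[[0,0,0],[0,0,0],-1],[[0,0,0],[0,0,0],-1]]'
python3 - <<'E'
from plant import r
from look import *
for n in("scene","top"):
  c=r.capture(n); cv2.imwrite(f"pics/{n}2.png",c["color"][:,:,::-1]); P=cloud(c)
  for Q,s,cen in blobs(P,.03,.2):
    h=np.percentile(Q[:,2],97); t=Q[Q[:,2]>h-.006]
    (cx,cy),R=cv2.minEnclosingCircle(t[:,:2].astype(np.float32))
    print(cen.round(),"h %.3f top (%.3f,%.3f) R %.3f"%(h,cx,cy,R))
E
```

```text
time_s: 24.15
tcp_pos: [0.6438, -0.1312, 0.0509]
eef_rot: [-180.0, -0.0, -90.0]
contact_force: [-1.5, 1.0, 2.7]
gripper_width: 0.0615
gripper_force: 25.0
time_s: 24.95
tcp_pos: [0.6429, -0.1312, 0.1506]
eef_rot: [179.9, -0.0, -90.0]
contact_force: [1.2, 0.4, 0.8]
gripper_width: 0.0874
gripper_force: 0.0
time_s: 25.75
tcp_pos: [0.4738, -0.1312, 0.221]
eef_rot: [-179.9, 0.0, -90.0]
contact_force: [0.9, -0.0, -0.0]
gripper_width: 0.0877
gripper_force: 0.0
[168. 141.] h 0.051 top (0.603,-0.444) R 0.064
[227. 145.] h 0.074 top (0.490,-0.198) R 0.086
[152. 186.] h 0.036 top (0.797,-0.296) R 0.058
[211. 189.] h 0.079 top (0.645,-0.129) R 0.023
[231. 203.] h 0.102 top (0.648,-0.027) R 0.016
[345. 201.] h 0.043 top (0.342,0.233) R 0.017
[254. 216.] h 0.128 top (0.636,0.075) R 0.020
[275. 232.] h 0.152 top (0.638,0.174) R 0.016
[324. 293.] h 0.196 top (0.707,0.427) R 0.023
[280. 295.] h 0.067 top (0.798,0.332) R 0.069
[140. 109.] h 0.068 top (0.797,0.329) R 0.071
[344. 101.] h 0.037 top (0.790,-0.254) R 0.013
[356. 108.] h 0.036 top (0.777,-0.288) R 0.023
[367. 104.] h 0.037 top (0.781,-0.314) R 0.027
[113. 164.] h 0.196 top (0.608,0.426) R 0.098
[198. 151.] h 0.153 top (0.634,0.173) R 0.016
[234. 153.] h 0.130 top (0.632,0.075) R 0.019
[270. 150.] h 0.104 top (0.642,-0.029) R 0.013
[305. 148.] h 0.081 top (0.642,-0.130) R 0.021
[411. 164.] h 0.051 top (0.597,-0.447) R 0.068
[352. 213.] h 0.075 top (0.460,-0.246) R 0.031
[181. 259.] h 0.045 top (0.335,0.229) R 0.016
```

View pics/scene2.png

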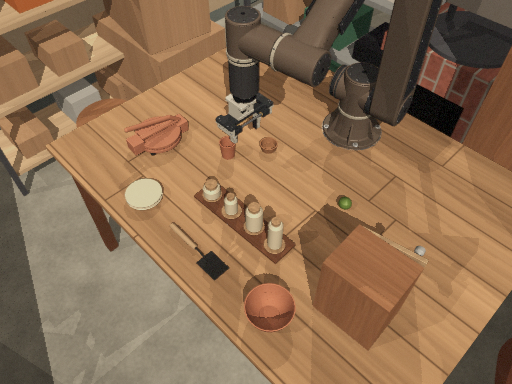

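All four jars stand upright on their mats at (275,232), (254,216), (231,203) and (211,189). Both views put them within 3 mm of centre. The cup at (227,148) hasn't moved.

```bash
python3 -c "from plant import r; print(r.close_job())"
```

```text
the job is handed in; nothing more can be done
None
```

The four jars stand upright on their mats, tallest nearest the cupboard down to the shortest, each measured within about 3 mm of its mat's centre; the clay cup hasn't moved, and I've handed the job in (no verdict was returned).

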